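# Latch the sprung jaw of a beading holder open

## Robot

A 6-joint arm with a two-finger parallel gripper is mounted at the origin on the work surface. World frame = base frame: x ahead of the robot, y to its left, z up, the work surface at z = 0. Lengths are in mm, angles in rad, forces in N, time in s.
With the tool pointing down it reaches from about 350 to 775 mm from the base axis. Payload 7.3 kg.
Tool frame: the origin (TCP) lies on the front face of the gripper's body, between the roots of the fingers; the fingertips stand 66 mm ahead of it and the grasp point (between the pads) lies 47 mm ahead of it (bot.tip_extent is the distance from the TCP to the fingertips, in mm); z points along the fingers, y is the line along which they close (so a half turn about z gives the same grasp; the last joint's range is limited). The gripper opens to 92 mm and grips with 3 to 60 N. Pads are 19 mm wide; open, the fingers measure 130 mm over their backs; the gripper's body (75 mm by 190 mm) begins 47 mm behind the grasp point.
Start: joints at [-1.336, 0.342, 1.524, -0, 1.275, -0.146], TCP at [195.145, -487.398, 292.241] pointing down, gripper open.
Joint ranges: [-2.53, 2.53], [-0.77, 2.02], [0.04, 2.7], [-1, 4.14], [0.28, 2.66], [-3.11, 3.11]. Speed limits (rad/s): [2.57, 2.57, 3.14, 3.14, 3.14, 3.14].

## Interface

Orientations are given as [roll, pitch, yaw] about the fixed x, y, z axes, in that order (R = Rz(yaw) Ry(pitch) Rx(roll)).
In Python, from plant import readout, viewer, order, bot gives the robot as it stands.
- The arm moves only by the shell command python3 -m creep 'ROWS'. ROWS is text: rows parted by semicolons, each of 7 numbers parted by spaces: the shift along the world's x, y, z in m, then the turn, a rotation vector about the world's x, y, z in rad, then the opening in per cent of the stroke, from 0 (shut) to 100 (fully open). A call has 1 to 8 rows; each row shifts and turns the commanded pose from where the row before left it; what a row does not reach is not made up. A row lasts 1/12 s, in which the tool goes at most 41.7 mm and 7.16 degrees, less where a joint would pass 70% of its speed; a pose out of reach is approached as far as the arm can. A call is refused whole if a number of a shift passes 0.0417 or a number of a turn 0.125, either way. A call with a gripper value outside its range is refused whole. The fingers move at their own pace and stop on an object; the grip force is fixed at half the most. Time passes only in rows, so rows that do not move let the fingers close. It gives the time, the measured TCP pose, the force, the opening and the grip force at its end, in the units of the state.
- readout.get_obs(): the state, without advancing time (a new reading comes with each control period).
- viewer.capture(name): name is "scene" or "top" or "wrist"; returns the picture (400x640x3 uint8, red, green, blue); there is no depth.
- viewer.camera_info(name): a dict with "fx", "fy", "cx", "cy" (pixels), "D" ([k1, k2, p1, p2, k3] as OpenCV has them; the pictures are not rectified), "origin" and "rotation" of the camera in the world. Camera axes: x right, y up, looking along -z (the intrinsics and any distortion apply to the point x, -y, -z); pixel columns grow to the right and rows downward; lengths in mm; the calibration is good to about 2 mm. A picture is of the moment at which its call begins: read the wrist's pose just before it. camera_info takes no time and is no camera call; for the wrist camera it gives the pose at the moment of the call.
- order.close_job(): hands the job in; it is judged then, once.
The state is a dict: "time": time; "joint_positions": joint angles; "dq": joint speeds; "tau": joint torques, N m; "tool_pos": TCP position; "tcp_rot": TCP orientation; "contact_force": force on the tool from outside, world axes, zero at the start; "moment": the same for the moment, N m; "grip_width": finger opening in mm; "finger_force": force on a finger pad.
Only numpy, scipy, OpenCV 4.12 (cv2) and the standard library are available. Lean on these libraries where they do the work, as an engineer would, in place of code of your own. Each camera call takes 0.05 s, during which the arm holds its last target. There are 200 camera calls.

## Task

Free the beaded cactus from the sprung work holder: with the fingertips, push the yellow paddle of the slide all the way back against its spring, then let it come back by itself until the red-headed stop pin catches it at its half-way position, and take the hand away. Only push the paddle on its front, never grip it or touch its black back; leave the cactus standing where it is on the holder and do not disturb the other things on the table.

Things in the scene. Friction and masses are not known exactly. Their poses are not given: they have to be found in the camera images.
- holder: fixed wooden work holder, board 315 x 100 x 12 mm. Origin on the table below the centre of the held plinth; x runs along the board, the way the slide is pushed (away from the robot, up to 0.5 rad to either side), z up. Board x -45 to 270 mm. Dark wooden fence at x -35 to -23 mm, 40 mm high; steel bridge with the stop pin at x 146 to 170 mm, y +-33 mm, 61 mm high.
- slide (a joint): travel of the sprung slide along holder +x, m. 0: jaw shut on the plinth (start); 0.056: end stop; about 0.028: half-way, latched by the pin. Spring towards 0: 4 N at 0, 8.5 N at the end stop; passing under the pin adds about 2 N between 0.005 and 0.024; damped 20 N per m/s. Pushed past about 0.03 and let go, it comes back and stays latched; pushed less, it returns to 0.
- paddle_front (a point): point on the slide: front face of the yellow paddle, centre line, 75 mm above the table; its axes are the holder's. Paddle: upright, 40 mm wide (y), 6 mm thick, 25 to 95 mm above the table, front facing -x at holder x 75 mm + travel. In front: slide bar, top at 26 mm; jaw 70 mm wide, top at 38 mm, x 23 to 45 mm + travel; at the start some 55 mm free between cactus column and paddle.
- paddle_back: black rubber back of the paddle, 36 x 66 mm, 4 mm thick, on the face away from the cactus; moves with the slide. Origin at the middle of its lower edge. Not to be touched.
- pin_top (a point): top of the red head (18 mm across) of the vertical sprung stop pin in the steel bridge, at holder x 156 mm; 77 mm above the table when down. It rises some 9 mm as the slide's tooth passes under it and drops again behind the tooth.
- cactus: loose green beaded cactus, 84 mm high, 35 mm across, two short arms along holder y (66 mm over both), on a dark 46 x 46 x 20 mm plinth held by the jaw; its top is 96 mm above the table. Origin at the centre of the plinth's underside, 12 mm above the table. About 0.16 kg.
- bead_bowl: loose white bowl of beads, 100 mm across, 32 mm high, to the left of the holder. Origin at the centre of its underside.
- wax_tin: loose orange wax jar with aluminium cap, 54 mm across, 45 mm high, to the right of the holder. Origin at the centre of its underside.
- awl: loose awl with orange handle, 150 mm long, lying to the right of the holder. Origin at its middle, on the table.
- jaguar: loose yellow animal figure, about 110 mm long, 76 mm high, well to the side. Origin below its middle, on the table.
- deer: loose blue animal figure, about 110 mm long, 76 mm high, well to the side. Origin below its middle, on the table.
- egg: loose red beaded egg, 57 mm across, 74 mm high, standing, well to the side. Origin at the centre of its underside.
- hook_cup: loose empty terracotta cup, 70 mm across, 85 mm high, well to the side. Origin at the centre of its underside.

How it is judged (in metres and radians):
On the way, in this order (a step that is already met when the one before it is completed fails the run):
1. the fingertips push the paddle back (nearly) to its end stop (value of joint slide above 0.046 m and contact force between the fingers and slide above 0.5 N), for 0.05 s.
2. released, the slide comes to rest half-way on the stop pin (value of joint slide between 0.023 and 0.032 m and velocity of joint slide between -0.01 and 0.01 m/s and contact force between the fingers and slide below 0.3 N), for 0.2 s.
At the end, for the whole second after the job is handed in: The slide rests latched half-way (joint 0.023 to 0.032, slower than 0.01 m/s), the cactus stands on the holder upright (within 0.1 rad), at rest and within 12 mm of its first place, and the other loose things are within 25 mm of theirs (value of joint slide between 0.023 and 0.032 m and velocity of joint slide between -0.01 and 0.01 m/s and angle between cactus's own z axis and vertical below 0.1 rad and distance of cactus from where it was at the start of the episode below 0.012 m and linear speed of cactus below 0.02 m/s and distance of each of bead_bowl, wax_tin, awl, jaguar, deer, egg, hook_cup from where it was at the start of the episode below 0.025 m); the robot touches nothing.
It fails at once if the black back of the paddle is touched with more than 2 N (gripped or pulled) (contact force between the fingers and paddle_back above 2 N).
It fails at once if the cactus is lifted, tipped or shoved (over 15 mm or 0.3 rad) (distance of cactus from where it was at the start of the episode above 0.015 m or angle between cactus's own z axis and vertical above 0.3 rad).
It fails at once if another loose thing is moved more than 30 mm or lifted (distance of any of bead_bowl, wax_tin, awl, jaguar, deer, egg, hook_cup from where it was at the start of the episode above 0.03 m).
It also fails if it takes over 38 s, if anything falls off the work surface, if the arm or the gripper's body presses on something with over 40 N, if the wrist force passes 120 N, or if a joint passes its speed limit or range.

## Working session

There is one attempt and no reset: what is moved stays moved. The work goes in short steps, Python scripts to look and compute and a shell command to move; the robot and the scene stay as the last step left them, time stands still between calls to the robot, and variables do not carry over. Pictures are saved under pics/ and viewed, at most 10 in all, crops included, and the job is handed in when it is done.

```bash
mkdir -p pics
python3 - <<'E'
from plant import readout, viewer, order, bot
import cv2
for n in ("scene","top"):
    im=viewer.capture(n); cv2.imwrite(f"pics/{n}0.png",im[:,:,::-1]); print(n,viewer.camera_info(n))
o=readout.get_obs(); print(o)
E
```

```text
scene {'fx': 388.68453658842304, 'fy': 388.68453658842304, 'cx': 318.7292930681119, 'cy': 197.11374898829524, 'D': array([-0.06944805,  0.        ,  0.        ,  0.        ,  0.        ]), 'origin': array([ 936.8387489 ,  532.29818203, 1024.46164413]), 'rotation': array([ 0.61470043, -0.00786579,  2.56760145])}
top {'fx': 365.5606244729803, 'fy': 365.5606244729803, 'cx': 320.3040930709122, 'cy': 203.0292005427316, 'D': array([-0.02135611,  0.        ,  0.        ,  0.        ,  0.        ]), 'origin': array([ 450.85172095,  -13.07954442, 1095.84076446]), 'rotation': array([ 0.11978096,  0.026624  , -1.54312693])}
{'time': 0.1, 'joint_positions': array([-1.33599006e+00,  3.42655873e-01,  1.52488789e+00, -2.25757144e-05,
        1.27538873e+00, -1.46005992e-01]), 'dq': array([-0.00179567, -0.00318953, -0.00320031, -0.00223288,  0.00031911,
        0.00290492]), 'tau': array([ 1.45248472e-03, -4.32003951e+01, -2.44694513e+01,  7.19036884e-02,
        5.26618038e-02, -6.25449115e-05]), 'tool_pos': array([ 195.08112429, -487.13180776,  291.62465814]), 'tcp_rot': array([-3.14026393e+00, -1.73570560e-04,  3.80818730e-01]), 'contact_force': array([-0.80530452,  0.78434747,  0.23597193]), 'moment': array([-0.00364401,  0.00882637,  0.04015889]), 'finger_force': 0.0, 'grip_width': 91.8951836608181}
```

View pics/scene0.png

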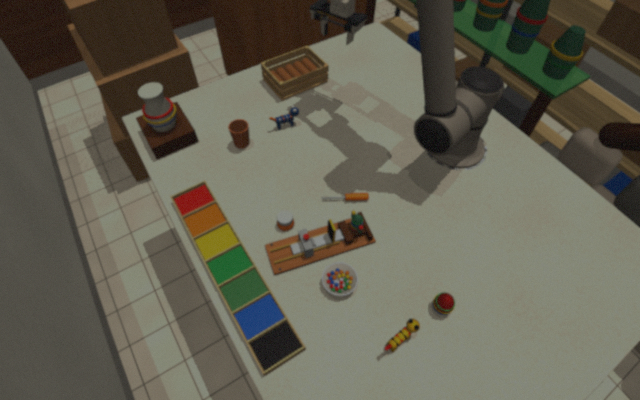

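View pics/top0.png

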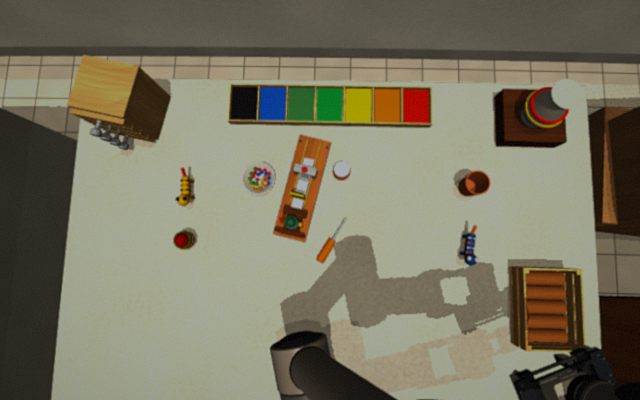

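The scene view shows the holder around (320,243), paddle near (331,230), pin near (306,237). The top view shows the board from (291,238) to (315,138), paddle near (298,195), pin head (305,170), with the bowl at (259,177), tin at (341,170) and awl at (332,240).

```bash
cat > h.py <<'E'
import numpy as np, cv2
from scipy.spatial.transform import Rotation as R
from plant import viewer
def rays(ci,px):
    K=np.array([[ci['fx'],0,ci['cx']],[0,ci['fy'],ci['cy']],[0,0,1]])
    p=cv2.undistortPoints(np.array(px,float).reshape(-1,1,2),K,ci['D'])[:,0]
    d=np.c_[p[:,0],-p[:,1],-np.ones(len(p))]
    return np.array(ci['origin']),d@R.from_euler('xyz',ci['rotation']).as_matrix().T
def plane(ci,px,z):
    o,d=rays(ci,px); return o+d*((z-o[2])/d[:,2])[:,None]
def tri(obs):
    A=np.zeros((3,3));b=np.zeros(3)
    L=[(o,d[0]/np.linalg.norm(d[0])) for o,d in (rays(c,[p]) for c,p in obs)]
    for o,d in L:
        M=np.eye(3)-np.outer(d,d);A+=M;b+=M@o
    x=np.linalg.solve(A,b); return x,[round(float(np.linalg.norm((np.eye(3)-np.outer(d,d))@(x-o))),1) for o,d in L]
def blobs(im,lo,hi,box,mina=6):
    hsv=cv2.cvtColor(im,cv2.COLOR_RGB2HSV); m=cv2.inRange(hsv,np.array(lo),np.array(hi))
    k=np.zeros_like(m);x0,y0,x1,y1=box;k[y0:y1,x0:x1]=m[y0:y1,x0:x1]
    n,_,s,c=cv2.connectedComponentsWithStats(k); return [(s[i].tolist(),c[i].round(1).tolist()) for i in range(1,n) if s[i,4]>=mina]
E
python3 - <<'E'
from h import *
im={n:cv2.cvtColor(cv2.imread(f"pics/{n}0.png"),cv2.COLOR_BGR2RGB) for n in("scene","top")}
a=cv2.resize(im["top"][125:250,235:365,::-1],None,fx=4.6,fy=4.6,interpolation=cv2.INTER_CUBIC)
b=cv2.resize(im["scene"][180:305,255:385,::-1],None,fx=4.6,fy=4.6,interpolation=cv2.INTER_CUBIC)
c=np.vstack([a,b]); cv2.imwrite("pics/crop_t.png",a);cv2.imwrite("pics/crop_s.png",b)
B={"scene":(265,205,380,275),"top":(270,130,335,245)}
for n in B:
    print(n,"yellow",blobs(im[n],(22,130,90),(35,255,255),B[n]),"red",blobs(im[n],(0,150,90),(5,255,255),B[n],4),blobs(im[n],(172,120,80),(180,255,255),B[n],4),"green",blobs(im[n],(45,80,20),(95,255,255),B[n]))
E
```

```text
scene yellow [([352, 211, 3, 3, 7], [353.0, 212.3]), ([330, 220, 5, 11, 22], [332.2, 225.0])] red [([359, 226, 4, 3, 10], [360.8, 227.0]), ([304, 234, 5, 5, 21], [306.0, 236.2])] [] green [([352, 215, 11, 11, 94], [356.7, 219.8])]
top yellow [([290, 192, 14, 6, 44], [296.8, 194.2]), ([305, 192, 3, 7, 9], [305.9, 195.3]), ([298, 222, 4, 5, 15], [299.5, 224.1])] red [([302, 167, 5, 5, 23], [304.0, 168.8]), ([280, 218, 4, 4, 14], [281.5, 219.3])] [] green [([284, 216, 13, 12, 124], [290.6, 221.6])]
```

View pics/crop_t.png

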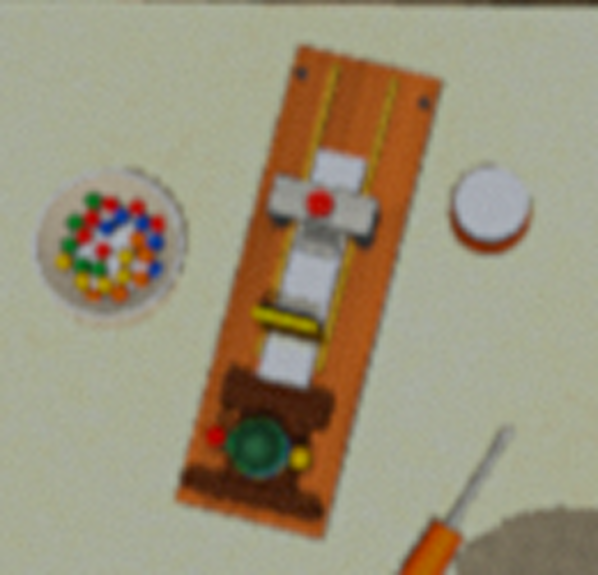

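View pics/crop_s.png

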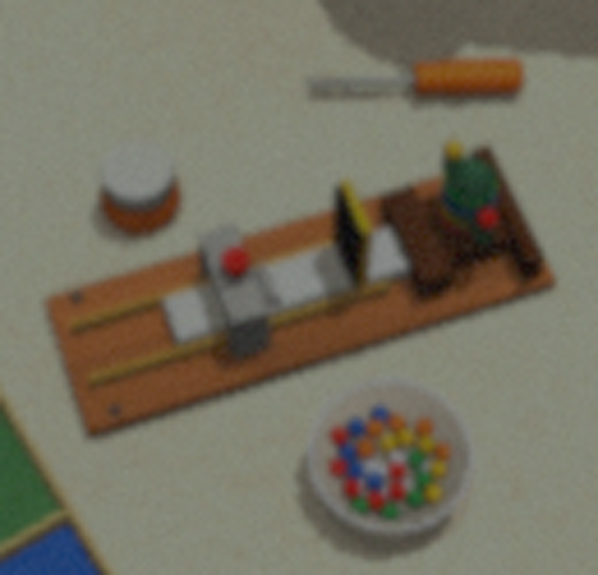

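Crops: in the top crop the paddle's top strip runs (252,312)–(320,328), pin head at (320,204), board corners (300,45),(440,82),(325,537),(178,500). In the scene crop the pin head is at (236,262), paddle top strip (345,183)–(367,247), board corners (50,300),(92,433),(552,283).

```bash
cat > m.py <<'E'
from h import *
t=viewer.camera_info("top");s=viewer.camera_info("scene")
T=lambda p:np.array(p)/4.6+[235,125]-.4
S=lambda p:np.array(p)/4.6+[255,180]-.4
np.set_printoptions(precision=1,suppress=True)
print("pin",tri([(t,(304,168.8)),(s,(306,236.2))]))
print("cact L arm",tri([(t,(281.5,219.3)),(s,(360.8,227))]),"R arm",tri([(t,(299.5,224.1)),(s,(353,212.3))]))
print("paddle ends L",tri([(t,T((252,312))),(s,S((367,247)))]),"R",tri([(t,T((320,328))),(s,S((345,183)))]))
ct=plane(t,[T(p) for p in((300,45),(440,82),(325,537),(178,500))],12)
print("board top",ct); cs=plane(s,[S(p) for p in((92,433),(50,300),(552,283))],12);print("scene",cs)
for c in(ct,):
    far=(c[0]+c[1])/2;near=(c[2]+c[3])/2;d=far-near;print("len",np.linalg.norm(d),"yaw",np.arctan2(d[1],d[0]))
    u=d/np.linalg.norm(d);o=near+u*45;print("origin",o,"paddle",o+75*u,"pin",o+156*u)
E
python3 m.py
```

```text
pin (array([669.6,  66.8,  75.9]), [0.3, 0.3])
cact L arm (array([523.6, 125.4,  76.7]), [0.8, 0.8]) R arm (array([512.3,  73.7,  76.6]), [0.3, 0.3])
paddle ends L (array([599.9, 105. ,  82.6]), [0.1, 0.1]) R (array([589.2,  63.1,  90.3]), [1.0, 1.0])
board top [[790.7  88.   12. ]
 [767.2  -5.8  12. ]
 [465.5  60.7  12. ]
 [486.6 156.5  12. ]]
scene [[789.2  90.7  12. ]
 [767.   -3.8  12. ]
 [489.2 159.6  12. ]]
len 310.35366078857027 yaw -0.21916914259150913
origin [520.   98.8  12. ] paddle [593.2  82.5  12. ] pin [672.2  64.9  12. ]
```

```bash
python3 -m creep '0.0155 0.024 0 0 0 -0.025 0;0.0155 0.024 0 0 0 -0.025 0;0.0155 0.024 0 0 0 -0.025 0;0.0155 0.024 0 0 0 -0.025 0;0.0155 0.024 0 0 0 -0.025 0;0.0155 0.024 0 0 0 -0.025 0;0.0155 0.024 0 0 0 -0.025 0;0.0155 0.024 0 0 0 -0.025 0'
python3 -m creep '0.0155 0.024 0 0 0 -0.025 0;0.0155 0.024 0 0 0 -0.025 0;0.0155 0.024 0 0 0 -0.025 0;0.0155 0.024 0 0 0 -0.025 0;0.0155 0.024 0 0 0 -0.025 0;0.0155 0.024 0 0 0 -0.025 0;0.0155 0.024 0 0 0 -0.025 0;0.0155 0.024 0 0 0 -0.025 0'
python3 -m creep '0.0155 0.024 0 0 0 -0.025 0;0.0155 0.024 0 0 0 -0.025 0;0.0155 0.024 0 0 0 -0.025 0;0.0155 0.024 0 0 0 -0.025 0;0.0155 0.024 0 0 0 -0.025 0;0.0155 0.024 0 0 0 -0.025 0;0.0155 0.024 0 0 0 -0.025 0;0.0155 0.024 0 0 0 -0.025 0'
python3 -m creep '0 0 0 0 0 0 0;0 0 0 0 0 0 0;0 0 0 0 0 0 0'
python3 - <<'E'
from h import *
ci=viewer.camera_info("wrist");im=viewer.capture("wrist");cv2.imwrite("pics/w0.png",im[:,:,::-1]);print(ci)
np.save("w0.npy",ci,allow_pickle=True)
E
```

```text
time: 0.77
tool_pos: [319.5, -294.0, 292.0]
tcp_rot: [-3.141, 0.0, 0.179]
contact_force: [0.9, -0.5, 0.1]
grip_width: 43.0
finger_force: 0.0
time: 1.43
tool_pos: [443.5, -102.0, 292.0]
tcp_rot: [-3.142, 0.001, -0.02]
contact_force: [0.4, 0.2, -0.1]
grip_width: 0.5
finger_force: 0.0
time: 2.1
tool_pos: [567.5, 90.0, 291.8]
tcp_rot: [3.141, 0.001, -0.22]
contact_force: [-0.6, 0.1, -0.2]
grip_width: 0.3
finger_force: 0.0
time: 2.35
tool_pos: [566.7, 88.3, 291.7]
tcp_rot: [3.141, 0.001, -0.218]
contact_force: [0.1, -0.5, -0.6]
grip_width: 0.6
finger_force: 0.0
{'fx': 331.49708872510735, 'fy': 331.49708872510735, 'cx': 309.1630331864717, 'cy': 204.2852970317435, 'D': array([-0.06626537,  0.        ,  0.        ,  0.        ,  0.        ]), 'origin': array([631.92522088,  74.55033699, 384.26854942]), 'rotation': array([-2.54834312e-01, -1.03275839e-03, -1.78990975e+00])}
```

View pics/w0.png

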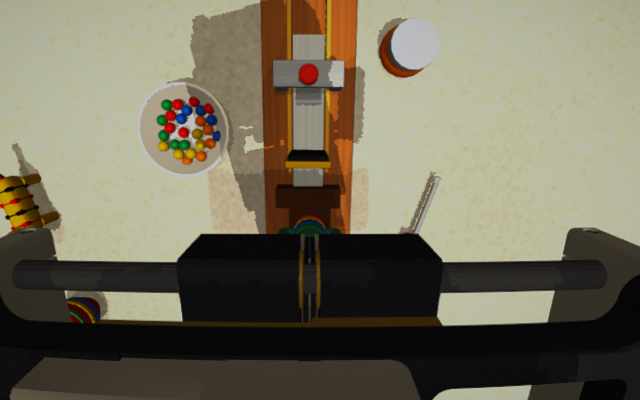

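The wrist view shows the paddle's yellow strip at (286–330, ~164), pin head (309,74), bowl (184,128), tin (408,45); the board is straight in the picture, so the yaw is right.

Run:
```python
from h import *
np.set_printoptions(precision=1,suppress=True)
w=np.load("w0.npy",allow_pickle=True).item();t=viewer.camera_info("top");s=viewer.camera_info("scene")
im=cv2.cvtColor(cv2.imread("pics/w0.png"),cv2.COLOR_BGR2RGB)
b=blobs(im,(18,130,90),(35,255,255),(280,150,335,172));print(b,blobs(im,(0,150,90),(5,255,255),(290,55,330,95)))
print("pin",tri([(w,(309,74)),(t,(304,168.8)),(s,(306,236.2))]))
x,y,ww,hh,_=b[0][0]
P=plane(w,[(x,y+hh),(x+ww,y+hh),(x,y),(x+ww,y)],95);print("paddle top corners front/back at z95",P)
print("paddle ctr tri",tri([(w,(x+ww/2,y+hh/2)),(t,(297.3,194.5))]))
u=np.array([np.cos(.218),-np.sin(.218),0]);v=np.array([-u[1],u[0],0])
c=P[:2].mean(0);tip=np.array([567,88.8,0]);print("front ahead of tool",(c-tip)@u,"left",(c-tip)@v,"edge yaw",np.arctan2(*(P[0]-P[1])[[1,0]])-np.pi/2)
```

```text
[([325, 150, 3, 3, 6], [326.3, 150.7]), ([285, 161, 46, 11, 326], [306.8, 164.5])] [([299, 64, 19, 20, 306], [308.1, 73.3])]
pin (array([669.5,  66.5,  75.5]), [0.5, 0.5, 0.4])
paddle top corners front/back at z95 [[600.2  67.2  95. ]
 [599.7  64.7  95. ]
 [602.8  66.7  95. ]
 [602.2  64.1  95. ]]
paddle ctr tri (array([597. ,  73.5,  93.3]), [8.9, 8.9])
front ahead of tool 37.114162565015 left -15.190866808868735 edge yaw -0.21814398919094224
```

```bash
python3 -m creep '0 0 -0.02 0 0 0 0;0 0 -0.025 0 0 0 0;0 0 -0.025 0 0 0 0;0 0 -0.025 0 0 0 0;0 0 -0.025 0 0 0 0;0 0 -0.02 0 0 0 0;0 0 -0.015 0 0 0 0;0 0 -0.01 0 0 0 0'
python3 -m creep '0 0 0 0 0 0 0;0 0 0 0 0 0 0'
python3 - <<'E'
from h import *
a=viewer.capture("top")[125:250,235:365,::-1];b=viewer.capture("scene")[180:305,255:385,::-1]
cv2.imwrite("pics/d1.png",np.hstack([cv2.resize(i,None,fx=3,fy=3,interpolation=cv2.INTER_CUBIC) for i in(a,b)]))
E
```

```text
time: 3.07
tool_pos: [566.1, 87.4, 125.7]
tcp_rot: [3.141, 0.002, -0.221]
contact_force: [-0.9, 0.5, 0.4]
grip_width: 0.6
finger_force: 0.0
time: 3.23
tool_pos: [567.2, 88.0, 127.6]
tcp_rot: [3.141, 0.0, -0.22]
contact_force: [0.6, 0.1, 0.5]
grip_width: 0.1
finger_force: 0.0
```

View pics/d1.png

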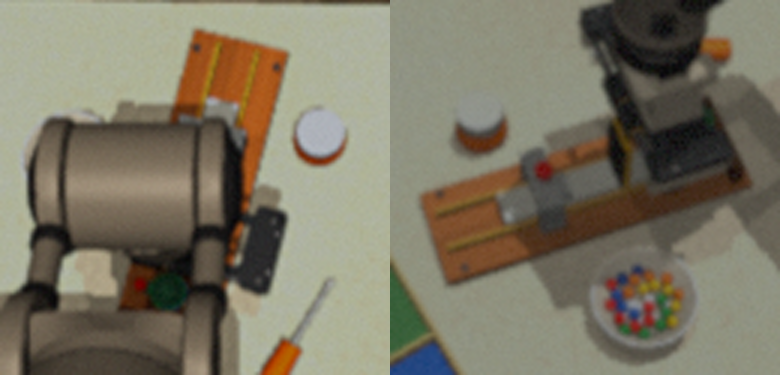

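Fingers are down between cactus and paddle (left panel, cactus at (167,292) upright); nothing moved. Now I push along (0.976,-0.217).

```bash
python3 -m creep '0.0049 -0.0011 0 0 0 0 0;0.0049 -0.0011 0 0 0 0 0;0.0049 -0.0011 0 0 0 0 0;0.0049 -0.0011 0 0 0 0 0'
python3 -m creep '0.0049 -0.0011 0 0 0 0 0;0.0049 -0.0011 0 0 0 0 0;0.0049 -0.0011 0 0 0 0 0;0.0049 -0.0011 0 0 0 0 0'
python3 -m creep '0.0049 -0.0011 0 0 0 0 0;0.0049 -0.0011 0 0 0 0 0;0.0049 -0.0011 0 0 0 0 0'
```

```text
time: 3.67
tool_pos: [586.6, 84.3, 127.6]
tcp_rot: [3.141, 0.002, -0.219]
contact_force: [-5.8, 0.9, 4.8]
grip_width: 0.4
finger_force: 2.8
time: 4.0
tool_pos: [605.3, 80.0, 127.3]
tcp_rot: [3.141, 0.004, -0.219]
contact_force: [-6.7, 1.9, 5.4]
grip_width: 0.7
finger_force: 3.1
time: 4.25
tool_pos: [620.1, 76.7, 127.2]
tcp_rot: [3.141, 0.004, -0.219]
contact_force: [-8.0, 0.9, 5.6]
grip_width: 0.3
finger_force: 4.2
```

```bash
python3 -m creep '0.0049 -0.0011 0 0 0 0 0;0.0029 -0.0007 0 0 0 0 0;0 0 0 0 0 0 0'
python3 -m creep '0.002 -0.0004 0 0 0 0 0;0 0 0 0 0 0 0'
python3 -m creep '0.002 -0.0004 0 0 0 0 0;0 0 0 0 0 0 0'
python3 -m creep '0.002 -0.0004 0 0 0 0 0;0 0 0 0 0 0 0'
```

```text
time: 4.5
tool_pos: [628.3, 74.8, 127.2]
tcp_rot: [3.141, 0.003, -0.219]
contact_force: [-7.9, 0.8, 6.1]
grip_width: 0.5
finger_force: 3.9
time: 4.67
tool_pos: [629.9, 74.5, 127.2]
tcp_rot: [3.141, 0.004, -0.219]
contact_force: [-7.7, 1.2, 5.8]
grip_width: 0.5
finger_force: 4.0
time: 4.83
tool_pos: [631.8, 74.1, 127.2]
tcp_rot: [3.141, 0.004, -0.219]
contact_force: [-8.4, 1.1, 5.8]
grip_width: -0.0
finger_force: 4.1
time: 5.0
tool_pos: [633.8, 73.6, 127.2]
tcp_rot: [3.141, 0.004, -0.219]
contact_force: [-9.1, 0.6, 6.4]
grip_width: 0.6
finger_force: 4.2
```

```bash
python3 -m creep '0.002 -0.0004 0 0 0 0 0;0 0 0 0 0 0 0'
python3 -m creep '0.001 -0.0002 0 0 0 0 0;0 0 0 0 0 0 0'
python3 - <<'E'
from h import *
a=viewer.capture("top")[125:250,235:365,::-1];b=viewer.capture("scene")[180:305,255:385,::-1]
cv2.imwrite("pics/d2.png",np.hstack([cv2.resize(i,None,fx=3,fy=3,interpolation=cv2.INTER_CUBIC) for i in(a,b)]))
E
```

```text
time: 5.17
tool_pos: [635.4, 73.3, 127.2]
tcp_rot: [3.141, 0.005, -0.219]
contact_force: [-9.3, 0.7, 5.6]
grip_width: 0.2
finger_force: 4.8
time: 5.33
tool_pos: [635.5, 73.3, 127.2]
tcp_rot: [3.14, 0.007, -0.219]
contact_force: [-13.7, 2.0, 8.7]
grip_width: 0.6
finger_force: 6.6
```

View pics/d2.png

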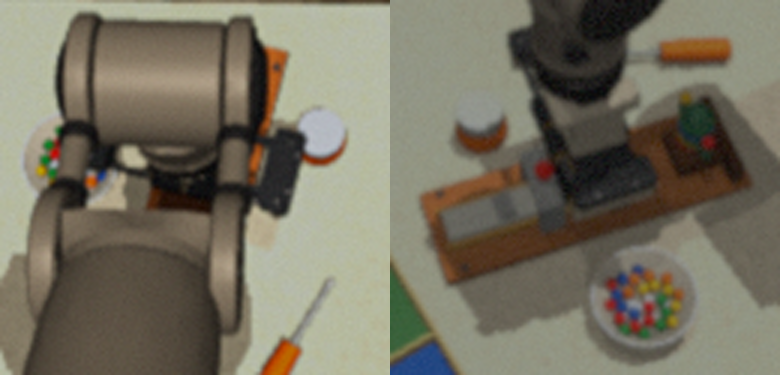

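End stop reached: force jumped to 14 N and motion stopped; the slide bar now sticks far out at (470,215) and the cactus stands alone at (695,130). Backing off now.

```bash
python3 -m creep '-0.0049 0.0011 0 0 0 0 0;-0.0049 0.0011 0 0 0 0 0;-0.0049 0.0011 0 0 0 0 0;-0.0049 0.0011 0 0 0 0 0;-0.0049 0.0011 0 0 0 0 0;-0.0049 0.0011 0 0 0 0 0;-0.0049 0.0011 0 0 0 0 0;-0.0049 0.0011 0 0 0 0 0'
python3 -m creep '-0.0049 0.0011 0 0 0 0 0;0 0 0 0 0 0 0;0 0 0 0 0 0 0;0 0 0 0 0 0 0;0 0 0 0 0 0 0'
```

```text
time: 6.1
tool_pos: [599.0, 81.7, 127.3]
tcp_rot: [-3.141, -0.001, -0.219]
contact_force: [0.0, -0.2, -0.7]
grip_width: 0.5
finger_force: 0.0
time: 6.52
tool_pos: [594.1, 82.7, 127.3]
tcp_rot: [-3.142, -0.0, -0.219]
contact_force: [0.6, 0.3, 0.7]
grip_width: 0.3
finger_force: 0.0
```

Contact is lost, so it is latched. Lift straight up and check.

```bash
python3 -m creep '0 0 0.015 0 0 0 0;0 0 0.025 0 0 0 0;0 0 0.025 0 0 0 0;0 0 0.025 0 0 0 0;0 0 0.025 0 0 0 0;0 0 0.025 0 0 0 0;0 0 0.02 0 0 0 0;0 0 0.01 0 0 0 0'
python3 -m creep '-0.015 -0.024 0 0 0 0 0;-0.015 -0.024 0 0 0 0 0;-0.015 -0.024 0 0 0 0 0;-0.015 -0.024 0 0 0 0 0;-0.015 -0.024 0 0 0 0 0;-0.015 -0.024 0 0 0 0 0;-0.015 -0.024 0 0 0 0 0;-0.015 -0.024 0 0 0 0 0'
python3 -m creep '-0.01 -0.025 0 0 0 0 0;-0.01 -0.025 0 0 0 0 0;-0.01 -0.025 0 0 0 0 0;-0.01 -0.025 0 0 0 0 0;0 0 0 0 0 0 0;0 0 0 0 0 0 0;0 0 0 0 0 0 0'
python3 - <<'E'
from h import *
t=viewer.camera_info("top");A=viewer.capture("top");B=viewer.capture("scene")
cv2.imwrite("pics/d3.png",np.hstack([cv2.resize(i,None,fx=3,fy=3,interpolation=cv2.INTER_CUBIC) for i in(A[125:250,235:365,::-1],B[180:305,255:385,::-1])]))
print("yellow",blobs(A,(22,130,90),(35,255,255),(270,130,335,245)),"green",blobs(A,(45,80,20),(95,255,255),(270,130,335,245)))
E
```

```text
time: 7.18
tool_pos: [594.6, 82.7, 300.4]
tcp_rot: [-3.141, -0.005, -0.219]
contact_force: [0.4, 0.1, -0.1]
grip_width: 0.8
finger_force: 0.0
time: 7.85
tool_pos: [472.8, -110.2, 296.6]
tcp_rot: [3.142, 0.001, -0.219]
contact_force: [0.5, -0.8, -0.4]
grip_width: 0.4
finger_force: 0.0
time: 8.43
tool_pos: [433.8, -208.8, 296.8]
tcp_rot: [-3.141, 0.001, -0.22]
contact_force: [0.9, 0.6, -0.2]
grip_width: 0.1
finger_force: 0.0
yellow [([292, 182, 15, 6, 45], [298.9, 184.5]), ([307, 184, 3, 7, 9], [307.9, 187.3]), ([306, 192, 2, 6, 6], [306.5, 194.5]), ([298, 222, 4, 5, 18], [299.5, 224.2])] green [([284, 216, 14, 12, 122], [290.7, 221.7])]
```

View pics/d3.png

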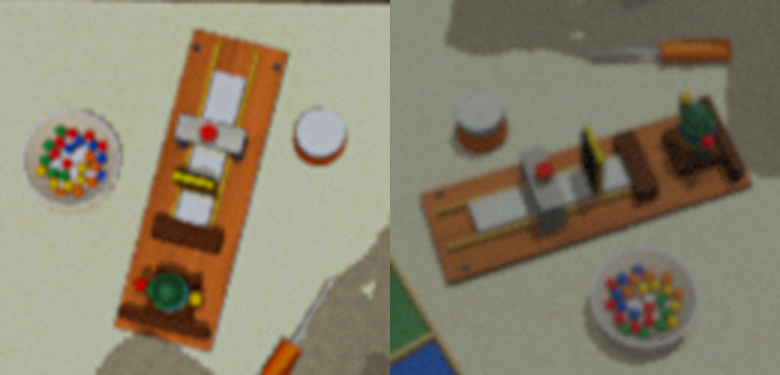

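The paddle at (195,182) in the left panel has moved about 10 px (≈27 mm) from its start, so it is latched half-way. The cactus at (168,292) has not moved, and neither have the bowl, tin or awl.

```bash
python3 -c "
from plant import order; print(order.close_job())"
```

```text
the job is handed in; nothing more can be done
None
```

I pushed the slide to its end stop and it came back to latch about half-way (≈27 mm, measured from the top camera). The cactus and the things beside the holder look unmoved, the hand is clear, and the job is handed in; no verdict came back.

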